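# Pack the pickle crate, clip on its tags and set the cold-air damper

### The job

Shut the cold-air damper first (lever fully over to the robot's right, away from the crate). With it shut, stand every small squat pickle jar upright in the slatted crate, one to a bay, and take a spring tag clip from the rack for each jar and clip it well down onto the top edge of the crate's front slat (the side towards the robot), in front of that jar; any spare clip stays clipped on the rack. When all is packed, set the damper lever half open, straight up, and do not disturb the big jar, the onion or the spoon.

Things in the scene. Friction and masses are not known exactly. Their poses are not given: they have to be found in the camera images.
- crate: Fixed slatted crate 134 x 316 mm, 66 mm high. Origin: centre of underside; z up, -x side is its front (towards the robot), y along the bays. The front top slat is 12 mm thick, centred at x = -61 mm, along y, 30 mm deep, top edge at z = 66 mm. Floor top at z = 12 mm. A low stop strip behind the front, up to z = 30 mm, holds jars off it; bays are clear from x = -35 to 55 mm, 92 mm wide, parted by boards up to z = 32 mm.
- bay0 (a point): Centre of the crate's bay 0, on the floor top (crate x = 10 mm, y = -98 mm, z = 12 mm); axes as the crate's.
- bay1 (a point): Centre of the crate's bay 1, on the floor top (crate x = 10 mm, y = 0 mm, z = 12 mm); axes as the crate's.
- bay2 (a point): Centre of the crate's bay 2, on the floor top (crate x = 10 mm, y = 98 mm, z = 12 mm); axes as the crate's.
- rack: Fixed clip rack: a wooden strip 12 mm thick and 210 mm long standing on edge, top edge at z = 80 mm, on a foot 70 mm wide and 14 mm high. Origin: centre of its underside; z up, y along the strip, x across its thickness. The three clips start clipped on it at y = -70, 0 and 70 mm.
- jar0_mid (a point): Small squat closed glass pickle jar with white lid, 66 mm across, 58 mm high, about 280 g, standing upright; this point is on its axis half-way up (29 mm above its underside); z is its axis. Jars are alike; one of the three may be absent.
- jar1_mid (a point): Small squat closed glass pickle jar with white lid, 66 mm across, 58 mm high, about 280 g, standing upright; this point is on its axis half-way up (29 mm above its underside); z is its axis. Jars are alike; one of the three may be absent.
- jar2_mid (a point): Small squat closed glass pickle jar with white lid, 66 mm across, 58 mm high, about 280 g, standing upright; this point is on its axis half-way up (29 mm above its underside); z is its axis. Jars are alike; one of the three may be absent.
- clip0_grip (a point): Steel spring tag clip, 82 mm high, 30 mm wide along y, 65 g, jaws down. Point midway between its two handle plates (which reach from 20 mm below to 17 mm above it), 30 mm above the hinge, 38 mm above the board's top edge when seated; the jaws reach 64 mm below it (26 mm over the board). z up, y along hinge and board edge, x across the board. It moves with the -x half of the clip.
- clip1_grip (a point): Steel spring tag clip, 82 mm high, 30 mm wide along y, 65 g, jaws down. Point midway between its two handle plates (which reach from 20 mm below to 17 mm above it), 30 mm above the hinge, 38 mm above the board's top edge when seated; the jaws reach 64 mm below it (26 mm over the board). z up, y along hinge and board edge, x across the board. It moves with the -x half of the clip.
- clip2_grip (a point): Steel spring tag clip, 82 mm high, 30 mm wide along y, 65 g, jaws down. Point midway between its two handle plates (which reach from 20 mm below to 17 mm above it), 30 mm above the hinge, 38 mm above the board's top edge when seated; the jaws reach 64 mm below it (26 mm over the board). z up, y along hinge and board edge, x across the board. It moves with the -x half of the clip.
- clip0_jaw (a joint): Opening of clip0 (rad): 0 = jaws flat on a 12 mm board, -0.12 = empty, shut; 0.4 = squeezed to its stop. Handle plates lean apart: at rest 37 mm over the outsides at the grip point (44 at the top); squeezed along x to the stop they are parallel, 26 mm, and the jaws (4 mm plates) gape 24 mm at the tips. Takes 11 N; released, the spring shuts the jaws.
- clip1_jaw (a joint): Opening of clip1 (rad): 0 = jaws flat on a 12 mm board, -0.12 = empty, shut; 0.4 = squeezed to its stop. Handle plates lean apart: at rest 37 mm over the outsides at the grip point (44 at the top); squeezed along x to the stop they are parallel, 26 mm, and the jaws (4 mm plates) gape 24 mm at the tips. Takes 11 N; released, the spring shuts the jaws.
- clip2_jaw (a joint): Opening of clip2 (rad): 0 = jaws flat on a 12 mm board, -0.12 = empty, shut; 0.4 = squeezed to its stop. Handle plates lean apart: at rest 37 mm over the outsides at the grip point (44 at the top); squeezed along x to the stop they are parallel, 26 mm, and the jaws (4 mm plates) gape 24 mm at the tips. Takes 11 N; released, the spring shuts the jaws.
- damper_lever (a joint): Damper lever angle (rad): 0 = shut, lever leaning 40 degrees (0.7 rad) towards the damper's -x (the robot's right); 0.7 = half open, lever straight up; 1.4 = fully open, leaning 40 degrees towards the damper's +x. Stops at 0 and 1.4. Stiff: it stays where it is left and takes about 2 N at the handle.
- damper_hinge (a point): Centre of the lever's hinge on the damper, a fixed grey metal box 100 x 70 mm and 40 mm high; 45 mm above the table. z up, y along the hinge axis, the lever swings in the x-z plane.
- lever_handle (a point): Centre of the lever's black cross handle: a round bar 30 mm long along the hinge axis, 16 mm across, 75 mm from the hinge.
- big_jar: Bystander: big amber jar with white lid, 100 mm across, 170 mm high; origin at the centre of its underside. Leave alone.
- onion: Bystander: an onion, 74 mm across, 78 mm high; origin at its underside. Leave alone.
- spoon: Bystander: wooden spoon lying on the table. Leave alone.
There are look-alikes about, which are no part of the job. What is shaped like the part that bears jar0_mid but red is not meant. What is shaped like the part that bears jar2_mid but purple is not meant.

How it is judged:
By the outcome, as a careful person would: the job done as asked, in the order asked, and still so for the second after the job is handed in, with the robot touching nothing.
Of jar0, jar1, jar2 only 2 to 3 are there at a start; the rules pass over those that are not, and their reading is None.
At some moment in a run one of jar0, jar1, jar2 may be knocked a few centimetres aside while the robot is not near it.
It also fails if it takes over 210 s, if anything falls off the work surface, if the arm or the gripper's body presses on something with over 40 N, if the wrist force passes 120 N, or if a joint passes its speed limit or range.

### The arm

A 6-joint arm with a two-finger parallel gripper is mounted at the origin on the work surface. World frame = base frame: x ahead of the robot, y to its left, z up, the work surface at z = 0. Lengths are in m, angles in rad, forces in N, time in s.
With the tool pointing down it reaches from about 0.375 to 0.9 m from the base axis. Payload 3.1 kg.
Tool frame: the origin (TCP) lies at the centre of the arm's flange, where the gripper is bolted on; the fingertips stand 182 mm ahead of it and the grasp point (between the pads) lies 164 mm ahead of it; z points along the fingers, y is the line along which they close (so a half turn about z gives the same grasp; the last joint's range is limited). The gripper opens to 87 mm and grips with 3 to 60 N. Pads are 19 mm wide; open, the fingers measure 117 mm over their backs; the gripper's body (75 mm by 190 mm) begins 51 mm behind the grasp point.
Start: joints at [1.113, 0.527, 1.433, -0, 1.181, -0.178], TCP at [0.172, 0.601, 0.405] pointing down, gripper open.
Joint ranges: [-3.08, 3.08], [-0.75, 2.2], [0.22, 2.44], [-1.43, 4.57], [0, 2.65], [-2.85, 2.85]. Speed limits (rad/s): [2.79, 2.79, 3.14, 3.14, 3.14, 3.14].

### API

Orientations are given as a unit quaternion [x, y, z, w].
In Python, from rig import * gives the robot as it stands.
- The arm moves only by the tool move_arm, never from a script. Its argument "commands" is a list that holds one entry, the list of rows, each a list of 6 numbers: the shift along the tool's x, y, z in units of 40 mm (1.0 is 40 mm), then the turn, a rotation vector about the tool's x, y, z in rad. A call has 1 to 12 rows; each row is the pose to reach, as a shift and turn from the pose commanded when the call began, along the tool's axes at that moment; what a row does not reach only later rows make up. A row lasts 1/8 s, in which the tool goes at most 62.5 mm and 10.7 degrees, less where a joint would pass 70% of its speed; a pose out of reach is approached as far as the arm can. A call with a gripper value outside its range is refused whole. "claw" is the closure, from -1 (fully open) to 1 (shut), so that 0 is half open, set as the call begins (left out, the last holds). The fingers move at their own pace and stop on an object; "squeeze" is the grip in N (left out, the last holds). Time passes only in rows, so rows that repeat a pose let the fingers close. It gives the time, the measured TCP pose, the force, the opening and the grip force at its end, in the units of the state.
- get_obs(): the state, without advancing time (a new reading comes with each control period).
- camera(name): name is "scene" or "side" or "wrist"; returns a dict with "pixels" (420x560x3 uint8, blue, green, red), "range_z" (420x560 float32, m along the optical axis (not along the pixel's ray), 0 where there is no reading), "camera_matrix" (3x3 intrinsics, pixels), "extrinsics" (4x4, takes a point from world to camera coordinates). Camera axes: x right, y up, looking along -z (the intrinsics and any distortion apply to the point x, -y, -z); pixel columns grow to the right and rows downward; lengths in m; the calibration is good to about 2 mm. A picture is of the moment at which its call begins.
- hand_in(): hands the job in; it is judged then, once.
The state is a dict: "time": time; "q": joint angles; "joint_velocities": joint speeds; "joint_torque": joint torques, N m; "position": TCP position; "tool_rot": TCP orientation; "ft_force": force on the tool from outside, world axes, zero at the start; "moment": the same for the moment, N m; "grip_width": finger opening in m; "grip_force": force on a finger pad.
Only numpy, scipy, OpenCV 4.12 (cv2) and the standard library are available. Lean on these libraries where they do the work, as an engineer would, in place of code of your own. Each camera call takes 0.05 s, during which the arm holds its last target. There are 200 camera calls.

## Working session

There is one attempt and no reset: what is moved stays moved. The work goes in short steps, Python scripts to look and compute and a tool call to move; the robot and the scene stay as the last step left them, time stands still between calls to the robot, and variables do not carry over. Pictures are saved under pics/ and viewed, at most 14 in all, crops included, and the job is handed in when it is done.

Besides the shell and the picture viewer there is one more tool, called after "Emit:" in YAML: its name, and indented under it one key for each argument. move_arm: Moves the arm, as the interface text tells. Its arguments: {"type":"object","properties":{"commands":{"type":"array","items":{"type":"array","items":{"type":"array","items":{"type":"number"}}}},"claw":{"type":"number"},"squeeze":{"type":"number"}},"required":["commands"]}

```bash
ls; mkdir -p pics; cat > h.py <<'E'
from rig import *
import numpy as np, cv2
from scipy.spatial.transform import Rotation as R
def look(name,tag):
    c=camera(name); cv2.imwrite(f'pics/{tag}.png',c['pixels']); np.savez(f'pics/{tag}.npz',**c); return c
def load(tag): return np.load(f'pics/{tag}.npz')
def cloud(c):
    K=c['camera_matrix'];E=c['extrinsics'];z=c['range_z'].astype(float)
    v,u=np.mgrid[0:z.shape[0],0:z.shape[1]]
    x=(u-K[0,2])/K[0,0]*z; y=(v-K[1,2])/K[1,1]*z
    p=np.stack([x,-y,-z,np.ones_like(z)],-1)
    P=(p@np.linalg.inv(E).T)[...,:3]; P[z==0]=np.nan
    return P
def pose():
    o=get_obs(); return np.array(o['position']),R.from_quat(o['tool_rot']),o
E
python3 - <<'E'
from h import *
p,r,o=pose(); print(o)
for n in ('scene','side','wrist'):
    c=look(n,n+'0'); print(n,c['camera_matrix'].round(1).tolist(),np.linalg.inv(c['extrinsics']).round(3).tolist())
a=np.hstack([cv2.imread('pics/scene0.png')]); 
E
```

```text
pics
{'time': 0.0, 'q': array([ 1.11351197e+00,  5.28453219e-01,  1.43393071e+00, -4.92398457e-05,
        1.18136439e+00, -1.78503636e-01]), 'joint_velocities': array([-0.00075497,  0.00027463,  0.00023369, -0.00053934,  0.00041403,
       -0.00030579]), 'joint_torque': array([-3.00026404e-04, -4.40048110e+01, -1.76588738e+01,  6.30615139e-02,
        5.84399840e-02, -1.90699948e-04]), 'position': array([0.17181044, 0.60055322, 0.40377012]), 'tool_rot': array([ 1.38930054e-01,  9.90301610e-01, -1.03094062e-03, -3.15267601e-04]), 'ft_force': array([ 0.14297883,  0.06660439, -0.39948779]), 'moment': array([ 0.02768183,  0.02490176, -0.01447903]), 'grip_force': 0.0, 'grip_width': 0.08698863372871875}
scene [[418.1, 0.0, 276.4], [0.0, 418.1, 215.5], [0.0, 0.0, 1.0]] [[-0.288, -0.598, 0.748, 1.357], [0.957, -0.181, 0.225, 0.244], [0.001, 0.781, 0.624, 0.781], [0.0, 0.0, 0.0, 1.0]]
side [[518.4, 0.0, 276.4], [0.0, 518.4, 207.6], [0.0, 0.0, 1.0]] [[0.914, 0.216, -0.344, 0.041], [-0.406, 0.474, -0.781, -1.2], [-0.005, 0.854, 0.521, 0.891], [0.0, 0.0, 0.0, 1.0]]
wrist [[295.6, 0.0, 284.8], [0.0, 295.6, 204.1], [0.0, 0.0, 1.0]] [[0.274, -0.926, -0.26, 0.1], [0.962, 0.263, 0.075, 0.621], [-0.001, -0.27, 0.963, 0.384], [0.0, 0.0, 0.0, 1.0]]
```

View pics/scene0.png

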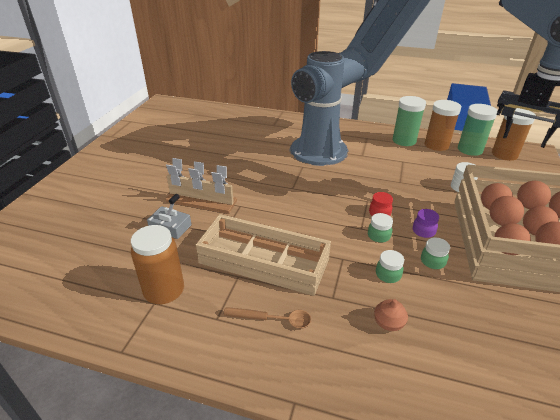

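View pics/side0.png

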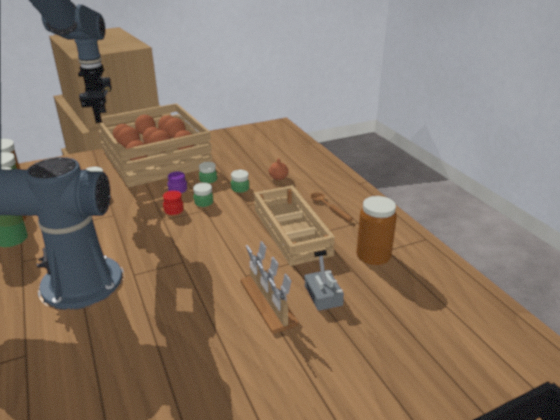

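```bash
python3 - <<'E'
from h import *
c=load('scene0'); P=cloud(c)
a=cv2.resize(c['pixels'][150:300,345:485],None,fx=3.6,fy=3.6,interpolation=cv2.INTER_CUBIC)
b=cv2.resize(c['pixels'][145:300,140:340],None,fx=3.6,fy=3.6,interpolation=cv2.INTER_CUBIC)
cv2.imwrite('pics/a.png',a);cv2.imwrite('pics/b.png',b)
for n,(u,v) in dict(j381=(381,222),j390=(390,260),j435=(436,246),white=(463,170),red=(381,200),pur=(427,216),onion=(391,315),bigjar=(152,240),spoonL=(228,313),spoonR=(300,319),leverh=(174,199)).items():
    print(n,P[v,u].round(3),c['pixels'][v,u])
E
```

```text
j381 [0.437 0.264 0.059] [210 217 217]
j390 [0.575 0.3   0.056] [211 219 217]
j435 [0.496 0.406 0.061] [154 163 162]
white [0.118 0.484 0.072] [206 214 214]
red [0.336 0.253 0.06 ] [ 60  62 197]
pur [0.374 0.383 0.059] [116  50  90]
onion [0.743 0.316 0.055] [ 90 116 178]
bigjar [ 0.785 -0.212  0.17 ] [209 217 216]
spoonL [ 0.809 -0.036  0.013] [ 73 103 145]
spoonR [0.772 0.124 0.005] [ 85 123 166]
leverh [ 0.573 -0.278  0.117] [50 49 50]
```

View pics/a.png

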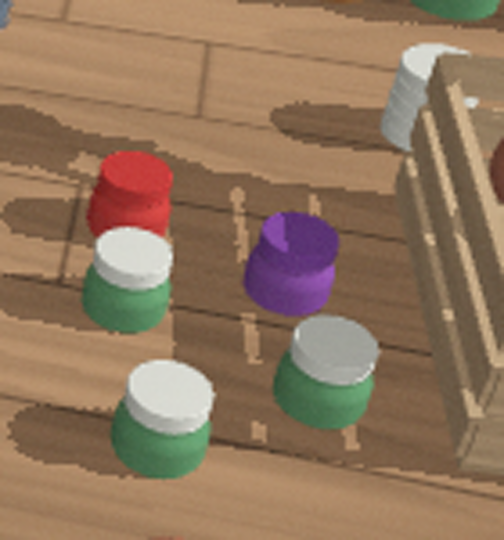

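View pics/b.png

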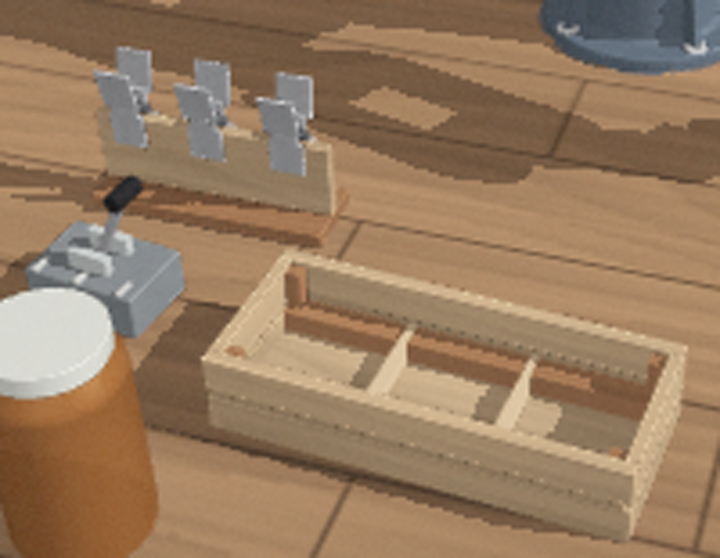

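```bash
cat > seg.py <<'E'
from h import *
def pts(tag):
    c=load(tag);P=cloud(c).reshape(-1,3);col=c['pixels'].reshape(-1,3); m=~np.isnan(P[:,0]); return P[m],col[m]
def merged(*t):
    q=[pts(x) for x in t]; return np.vstack([a for a,_ in q]),np.vstack([b for _,b in q])
def rect(P,lo,hi,z0,z1):
    m=np.all((P[:,:2]>lo)&(P[:,:2]<hi),1)&(P[:,2]>z0)&(P[:,2]<z1)
    q=P[m]; r=cv2.minAreaRect((q[:,:2]*1000).astype(np.float32)); return q,r
E
python3 - <<'E'
from seg import *
for t in (('scene0',),('side0',),('scene0','side0')):
    P,C=merged(*t); print(t)
    print(' crate',rect(P,(0.45,-.15),(0.75,.25),.055,.075)[1])
    print(' rackfoot',rect(P,(0.35,-.42),(0.55,-.08),.008,.018)[1])
    print(' racktop',rect(P,(0.35,-.42),(0.55,-.08),.076,.083)[1])
    print(' box',rect(P,(0.5,-.42),(0.72,-.15),.034,.043)[1])
    for x,y in ((.437,.264),(.575,.3),(.496,.406)):
        q,r=rect(P,(x-.05,y-.05),(x+.05,y+.05),.053,.064); print(' jar',len(q),(q[:,:2].min(0)+q[:,:2].max(0))/2,np.ptp(q[:,:2],axis=0),np.median(q[:,2]),r[0])
    q,_=rect(P,(0.5,-.42),(0.72,-.15),.05,.14); 
    k=(q[:,2]>.095); print(' handle',q[k].mean(0) if k.any() else None, k.sum())
    q,_=rect(P,(0.35,-.42),(0.55,-.08),.086,.14)
    lab=np.round(q[:,1]/.07); print(' clips z',q[:,2].max())
    np.save('pics/clips_%s.npy'%t[0],q)
E
```

```text
('scene0',)
 crate ((615.7825927734375, -4.4470062255859375), (297.35479736328125, 139.55735778808594), 86.57892608642578)
 rackfoot ((475.8165283203125, -270.22967529296875), (144.51412963867188, 216.09490966796875), 11.637858390808105)
 racktop ((424.408935546875, -281.0508117675781), (24.59439468383789, 208.83872985839844), 2.0595407485961914)
 box ((596.0317993164062, -253.78024291992188), (232.81109619140625, 114.16719055175781), 78.10599517822266)
 jar 241 [0.42181046 0.26413485] [0.06041631 0.05637981] 0.05738309834245359 (422.999755859375, 263.5605163574219)
 jar 333 [0.56693363 0.30253242] [0.05994351 0.05650311] 0.057459666954373656 (567.2031860351562, 303.08282470703125)
 jar 297 [0.48449896 0.41194164] [0.06036892 0.05485374] 0.057532832948002044 (484.46636962890625, 411.8933410644531)
 handle [ 0.57025859 -0.28031906  0.11565576] 66
 clips z 0.13428436956106915
('side0',)
 crate ((614.3985595703125, -0.905029296875), (307.0588684082031, 139.76528930664062), 86.12940979003906)
 rackfoot ((459.8675231933594, -242.44589233398438), (191.7601776123047, 308.9879150390625), 5.2
[... 835 characters left out ...]
(191.7601776123047, 308.9879150390625), 5.211475849151611)
 racktop ((421.03790283203125, -281.4908752441406), (27.177431106567383, 209.7225341796875), 0.3839546740055084)
 box ((596.672119140625, -257.7623291015625), (224.936767578125, 138.6836395263672), 85.7712173461914)
 jar 392 [0.42176951 0.26462611] [0.0604982  0.06102733] 0.058114575051493034 (421.7764892578125, 264.44775390625)
 jar 452 [0.56670836 0.30437368] [0.06039404 0.06828077] 0.05787484905340318 (564.9207763671875, 302.6642761230469)
 jar 413 [0.48449896 0.41176482] [0.06036892 0.06556921] 0.05797619980433877 (483.3450927734375, 410.1898498535156)
 handle [ 0.56604627 -0.28384338  0.11505688] 169
 clips z 0.13686752036360084
```

```bash
cat >> h.py <<'E'
def Rdown(heading_deg):
    h=np.radians(heading_deg); x=np.array([np.cos(h),np.sin(h),0]); z=np.array([0,0,-1.]); return R.from_matrix(np.stack([x,np.cross(z,x),z],1))
def to(*wps):
    "wps: (x,y,z_grasp,heading) grasp point targets -> rows relative to current measured pose"
    p,r,o=pose(); print('now t',round(o['time'],2),'grasp',(p+r.apply([0,0,.164])).round(4),'head',np.degrees(np.arctan2(*r.as_matrix()[[1,0],0])).round(2),'F',np.round(o['ft_force'],1),'w',round(o['grip_width'],4),'gf',round(o['grip_force'],1))
    for x,y,z,h in wps:
        T=Rdown(h); t=np.array([x,y,z])-T.apply([0,0,.164])
        print(np.round(r.inv().apply(t-p)/.04,3).tolist(),(r.inv()*T).as_rotvec().round(3).tolist())
E
python3 -c "
from h import *
to((.5,.15,.25,180),(.55,-.15,.25,180))"
```

```text
now t 0.15 grasp [0.1717 0.6004 0.24  ] head 164.03 F [0.2 0.9 0.6] w 0.0869 gf 0.0
[-10.987, -8.574, -0.24] [-0.002, -0.001, -0.279]
[-14.253, -15.44, -0.23] [-0.002, -0.001, -0.279]
```

Emit:
move_arm:
  commands:
    - [[-5.5,-4.3,-1,0,0,-0.14],[-11,-8.6,-1,0,0,-0.28],[-11,-8.6,-1,0,0,-0.28],[-11,-8.6,-1,0,0,-0.28],[-11,-8.6,-1,0,0,-0.28],[-11,-8.6,-1,0,0,-0.28],[-14.2,-15.4,-0.5,0,0,-0.28],[-14.2,-15.4,-0.5,0,0,-0.28],[-14.2,-15.4,-0.5,0,0,-0.28],[-14.2,-15.4,-0.5,0,0,-0.28],[-14.2,-15.4,-0.5,0,0,-0.28],[-14.2,-15.4,-0.5,0,0,-0.28]]
  claw: 0

```text
time: 1.65
position: [0.5163, -0.0573, 0.4264]
tool_rot: [-0.0, 1.0, 0.0, 0.0]
ft_force: [0.6, 0.0, -0.4]
grip_width: 0.0439
grip_force: 0.0
```

```bash
python3 - <<'E'
from h import *
to((.5,-.22,.25,180))
look('wrist','w1')
E
```

```text
now t 1.65 grasp [ 0.5163 -0.0572  0.2624] head -179.96 F [ 0.6  0.  -0.4] w 0.0439 gf 0.0
[0.411, -4.068, 0.308] [0.0, 0.0, 0.001]
```

View pics/w1.png

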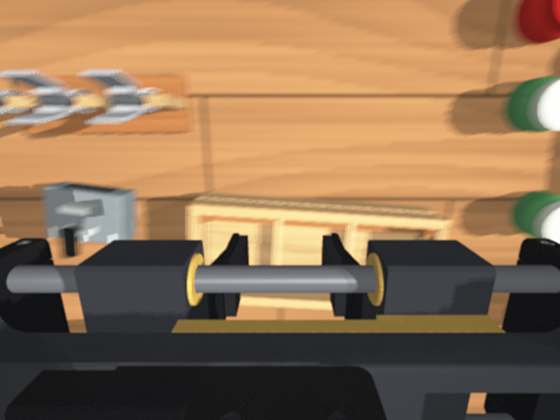

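Emit:
move_arm:
  commands:
    - [[-2.3,-3,0,0,0,0],[-2.3,-5.2,0,0,0,0],[-2.3,-5.2,0,0,0,0],[-2.3,-5.2,0,0,0,0],[-2.3,-5.2,0,0,0,0],[-2.3,-5.2,0,0,0,0]]

```text
time: 2.45
position: [0.6079, -0.2624, 0.4258]
tool_rot: [-0.001, 1.0, 0.001, -0.001]
ft_force: [-0.5, -1.2, -0.3]
grip_width: 0.0434
grip_force: 0.0
```

```bash
python3 - <<'E'
from h import *
to((.57,-.28,.25,180))
look('wrist','w2')
E
```

```text
now t 2.45 grasp [ 0.6076 -0.2621  0.2618] head -179.94 F [-0.5 -1.2 -0.3] w 0.0434 gf 0.0
[0.947, -0.439, 0.295] [0.002, -0.002, 0.001]
```

View pics/w2.png

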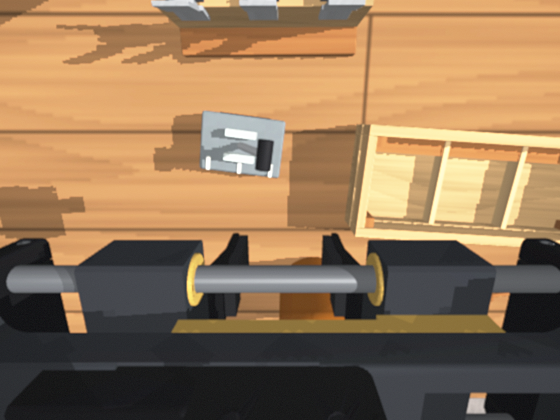

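```bash
python3 - <<'E'
from h import *
c=load('w2');P=cloud(c)
for u,v in ((206,116),(281,125),(277,174),(203,165),(240,134),(265,155),(270,141),(260,167)): print((u,v),P[v,u].round(4))
m=np.zeros(P.shape[:2],bool); m[105:185,190:292]=1
Z=P[...,2]
q=P[m&(Z>.034)]; r=cv2.minAreaRect((q[:,:2]*1000).astype(np.float32)); print('box',r,len(q))
q=P[m&(abs(Z-.04)<.003)]; r=cv2.minAreaRect((q[:,:2]*1000).astype(np.float32)); print('boxtop',r,len(q))
q=P[m&(Z>.095)]; r=cv2.minAreaRect((q[:,:2]*1000).astype(np.float32)); print('handle',r,len(q),q.mean(0),q.max(0),q.min(0))
# crate left part, rack foot
m[:]=0;m[120:240,345:]=1
q=P[m&(abs(Z-.066)<.006)]; r=cv2.minAreaRect((q[:,:2]*1000).astype(np.float32)); print('crate',r,q.min(0),q.max(0))
m[:]=0;m[0:60,140:375]=1
q=P[m&(abs(Z-.014)<.004)]; r=cv2.minAreaRect((q[:,:2]*1000).astype(np.float32)); print('foot',r,q.min(0),q.max(0))
E
```

```text
(206, 116) [ 0.5275 -0.3551  0.0399]
(281, 125) [ 0.5376 -0.2662  0.0409]
(277, 174) [ 0.5967 -0.2713  0.04  ]
(203, 165) [ 0.5858 -0.3631  0.0391]
(240, 134) [ 0.5476 -0.3134  0.0549]
(265, 155) [ 0.5645 -0.2808  0.1195]
(270, 141) [ 0.5515 -0.276   0.1176]
(260, 167) [ 0.5761 -0.2858  0.1199]
box ((561.64453125, -315.67767333984375), (100.07652282714844, 70.02184295654297), 82.65617370605469) 4711
boxtop ((561.5943603515625, -315.579833984375), (99.81048583984375, 69.88780975341797), 82.74451446533203) 3503
handle ((565.2193603515625, -285.4518737792969), (21.044858932495117, 30.080291748046875), 82.71839904785156) 534 [ 0.5649306 -0.28297    0.1172512] [ 0.58087392 -0.2732364   0.12162925] [ 0.5499331  -0.29587002  0.09509049]
crate ((611.3031616210938, -43.00958251953125), (259.41876220703125, 134.04563903808594), 86.42560577392578) [ 0.53704601 -0.17620668  0.06003351] [0.67487971 0.08298128 0.06810168]
foot ((441.3754577636719, -282.2659912109375), (30.2231502532959, 209.935791015625), 0.4419165849685669) [ 0.42553303 -0.38734736  0.01008185] [ 0.45702783 -0.17724343  0.01799269]
```

```bash
cat >> h.py <<'E'
def D(s,z): return (.5616+.127*s,-.3156+.992*s,z,172.7)
E
python3 - <<'E'
from h import *
to(D(.03,.2),D(.03,.13),D(0,.133),D(-.03,.128),D(-.05,.119),D(-.062,.1165),D(-.066,.1165))
E
```

```text
now t 2.5 grasp [ 0.6076 -0.2616  0.262 ] head -179.88 F [-0.6 -0.2 -0.8] w 0.0436 gf 0.0
[1.061, -0.601, 1.552] [0.001, -0.002, 0.129]
[1.058, -0.604, 3.302] [0.001, -0.002, 0.129]
[1.155, -1.347, 3.226] [0.001, -0.002, 0.129]
[1.252, -2.091, 3.35] [0.001, -0.002, 0.129]
[1.316, -2.588, 3.574] [0.001, -0.002, 0.129]
[1.354, -2.885, 3.636] [0.001, -0.002, 0.129]
[1.367, -2.984, 3.636] [0.001, -0.002, 0.129]
```

Emit:
move_arm:
  commands:
    - [[1.06,-0.6,1.5,0,0,0.129],[1.06,-0.6,2.6,0,0,0.129],[1.06,-0.6,3.3,0,0,0.129],[1.06,-0.6,3.3,0,0,0.129],[1.1,-1,3.25,0,0,0.129],[1.155,-1.35,3.23,0,0,0.129],[1.2,-1.7,3.25,0,0,0.129],[1.25,-2.1,3.35,0,0,0.129],[1.29,-2.4,3.48,0,0,0.129],[1.32,-2.6,3.57,0,0,0.129],[1.35,-2.8,3.63,0,0,0.129],[1.354,-2.88,3.64,0,0,0.129]]

```text
time: 4.0
position: [0.554, -0.3777, 0.2799]
tool_rot: [0.064, 0.998, 0.002, -0.001]
ft_force: [2.4, 6.5, 0.7]
grip_width: 0.0438
grip_force: 3.0
```

```bash
python3 - <<'E'
from h import *
to(D(-.066,.1165))
E
```

```text
now t 4.0 grasp [ 0.5537 -0.377   0.1159] head 172.63 F [2.4 6.5 0.7] w 0.0438 gf 3.0
[0.008, -0.085, -0.015] [0.004, -0.002, -0.001]
```

Emit:
move_arm:
  commands:
    - [[0,-0.05,0,0,0,0],[0,-0.08,0,0,0,0],[0,-0.08,0,0,0,0]]

```text
time: 4.38
position: [0.554, -0.3786, 0.2799]
tool_rot: [0.064, 0.998, 0.004, -0.001]
ft_force: [2.3, 8.6, 0.5]
grip_width: 0.0433
grip_force: 3.6
```

Emit:
move_arm:
  commands:
    - [[0,0.2,0,0,0,0],[0,0.2,-0.8,0,0,0],[-0.5,0.2,-2,0,0,0],[-1.2,0.2,-3.4,0,0,0],[-1.2,0.2,-3.4,0,0,0],[-1.2,0.2,-3.4,0,0,0]]

```text
time: 5.12
position: [0.6021, -0.3796, 0.4166]
tool_rot: [0.064, 0.998, -0.0, -0.001]
ft_force: [-1.0, 0.6, -0.5]
grip_width: 0.0437
grip_force: 0.0
```

```bash
python3 - <<'E'
from h import *
to((.53,-.25,.25,180))
c=look('wrist','w3');P=cloud(c);Z=P[...,2]
m=(Z>.088)&(Z<.14)&(P[...,0]>.52)&(P[...,0]<.61)&(P[...,1]>-.42)&(P[...,1]<-.22)
q=P[m];v,u=np.where(m);print(len(q),q.mean(0),q.max(0),q.min(0),u.min(),u.max(),v.min(),v.max())
print(cv2.minAreaRect((q[:,:2]*1000).astype(np.float32)))
E
```

```text
now t 5.12 grasp [ 0.6019 -0.3797  0.2526] head 172.7 F [-1.   0.6 -0.5] w 0.0437 gf 0.0
[2.199, 2.984, 0.065] [-0.001, -0.001, -0.127]
567 [ 0.55481491 -0.36203663  0.10662029] [ 0.57067747 -0.34575261  0.11166898] [ 0.5394648  -0.3723087   0.08833083] 288 312 133 164
((555.7002563476562, -358.1965026855469), (24.782148361206055, 29.829771041870117), 82.89569091796875)
```

```bash
python3 - <<'E'
from h import *
to((.65,0.03,.27,176.4))
P=cloud(load('w3'));Z=P[...,2]
m=(Z>.1)&(Z<.14)&(P[...,0]>.52)&(P[...,0]<.61)&(P[...,1]>-.42)&(P[...,1]<-.22)
q=P[m];s=(q[:,0]-.5616)*.127+(q[:,1]+.3156)*.992;print('bar s',s.min()+.008,np.percentile(s,2),q[:,2].max()-.008)
E
```

```text
now t 5.17 grasp [ 0.6012 -0.3793  0.2514] head 172.68 F [-0.3 -0.  -0.4] w 0.0435 gf 0.0
[0.109, 10.307, -0.456] [0.001, -0.003, -0.065]
bar s -0.04744364357207844 -0.05540871046143932 0.10366897833966449
```

Emit:
move_arm:
  commands:
    - [[0,1,-0.45,0,0,0],[0.1,10.3,-0.45,0,0,-0.065],[0.1,10.3,-0.45,0,0,-0.065],[0.1,10.3,-0.45,0,0,-0.065],[0.1,10.3,-0.45,0,0,-0.065],[0.1,10.3,-0.45,0,0,-0.065],[0.1,10.3,-0.45,0,0,-0.065],[0.1,10.3,-0.45,0,0,-0.065],[0.1,10.3,-0.45,0,0,-0.065],[0.1,10.3,-0.45,0,0,-0.065]]
  claw: -1

```text
time: 6.42
position: [0.6508, 0.0276, 0.4341]
tool_rot: [0.032, 0.999, -0.0, -0.001]
ft_force: [-0.2, -0.5, 0.0]
grip_width: 0.087
grip_force: 0.0
```

```bash
python3 - <<'E'
from h import *
to((.42,.265,.25,176.4))
c=look('wrist','w4')
E
```

```text
now t 6.42 grasp [0.6506 0.0275 0.2701] head 176.28 F [-0.2 -0.5  0. ] w 0.087 gf 0.0
[6.143, 5.548, 0.509] [-0.001, -0.002, -0.002]
```

View pics/w4.png

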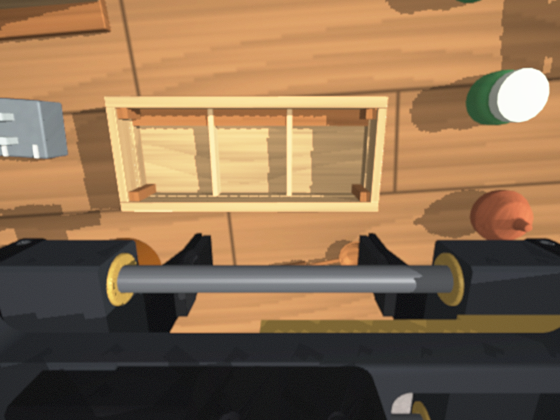

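```bash
python3 - <<'E'
from h import *
P=cloud(load('w4'));Z=P[...,2]
m=np.zeros(Z.shape,bool); m[85:225,95:400]=1
q=P[m&(abs(Z-.066)<.005)]; print(cv2.minAreaRect((q[:,:2]*1000).astype(np.float32)),np.median(q[:,2]))
for u,v in ((110,102),(383,102),(250,102),(376,206),(126,208)): print(u,v,P[v,u].round(4))
m[:]=0;m[50:130,460:]=1
q=P[m&(abs(Z-.058)<.005)]; print('jarB',cv2.minAreaRect((q[:,:2]*1000).astype(np.float32)),np.median(q[:,2]))
E
```

```text
((614.0953979492188, -14.269805908203125), (316.5074157714844, 133.3273468017578), 86.34734344482422) 0.06568723177073849
110 102 [ 0.5434 -0.1604  0.0666]
383 102 [0.5628 0.143  0.0656]
250 102 [ 0.5533 -0.0051  0.0653]
376 206 [0.6833 0.1375 0.0656]
126 208 [ 0.6663 -0.1686  0.066 ]
jarB ((566.0426025390625, 302.7542724609375), (58.246925354003906, 57.23474884033203), 48.72864532470703) 0.05783536935619546
```

```bash
cat >> h.py <<'E'
def C(x,y,z,h=131.35):
    a=np.radians(-3.65); return (.6141+x*np.cos(a)-y*np.sin(a),-.0143+x*np.sin(a)+y*np.cos(a),z,h)
E
python3 - <<'E'
from h import *
to((.4222,.2642,.2,131.35),(.4222,.2642,.035,131.35))
P=cloud(load('scene0')).reshape(-1,3)
for lo,hi in (((.2,.44),(.75,.9)),):
    m=np.all((P[:,:2]>lo)&(P[:,:2]<hi),1)&(P[:,2]>.08); print(P[m].min(0),P[m].max(0))
m=(abs(P[:,2]-.17)<.006)&(P[:,0]>.65)&(P[:,1]<-.1); print(cv2.minAreaRect((P[m][:,:2]*1000).astype(np.float32)))
E
```

```text
now t 6.47 grasp [0.6507 0.0275 0.2703] head 176.26 F [ 0.8 -0.2  0.4] w 0.087 gf 0.0
[6.09, 5.532, 1.763] [-0.001, -0.001, 0.784]
[6.085, 5.533, 5.888] [-0.001, -0.001, 0.784]
[0.20000824 0.46919468 0.08001254] [0.53389928 0.72091007 0.57736219]
((778.2908935546875, -218.96353149414062), (86.09068298339844, 83.91999053955078), 54.230857849121094)
```

Emit:
move_arm:
  commands:
    - [[2,2,0.5,0,0,0.19],[6.09,5.53,1.5,0,0,0.784],[6.09,5.53,1.5,0,0,0.784],[6.09,5.53,1.5,0,0,0.784],[6.09,5.53,1.5,0,0,0.784],[6.09,5.53,1.5,0,0,0.784],[6.09,5.53,1.5,0,0,0.784],[6.09,5.53,1.5,0,0,0.784]]

```text
time: 7.48
position: [0.423, 0.2646, 0.3753]
tool_rot: [0.412, 0.911, 0.0, 0.001]
ft_force: [1.4, -0.2, -0.5]
grip_width: 0.0872
grip_force: 0.0
```

```bash
python3 - <<'E'
from h import *
to((.4222,.2642,.2,131.35),(.4222,.2642,.035,131.35))
c=look('wrist','w5');P=cloud(c);Z=P[...,2];px=c['pixels'].astype(int)
m=(abs(Z-.058)<.006)&(P[...,0]>.25)&(P[...,0]<.7)&(P[...,1]>.2)&(P[...,1]<.5)&(px.min(-1)>120)
n,l,s,ce=cv2.connectedComponentsWithStats(m.astype(np.uint8))
for i in range(1,n):
    if s[i,4]>150:
        q=P[l==i]; print(s[i],cv2.minAreaRect((q[:,:2]*1000).astype(np.float32)))
m=(P[...,1]>.44)&(Z>.03); q=P[m]; print(q.min(0),q.max(0)) if len(q) else 0
s=look('scene','s5');Q=cloud(s).reshape(-1,3)
m=(Q[:,1]>.44)&(Q[:,1]<.8)&(Q[:,0]>.3)&(Q[:,2]>.05)&(Q[:,2]<.3);q=Q[m]
print(q[q[:,1].argmin()],q[q[:,0].argmax()],np.percentile(q[:,2],[50,90,99]))
E
```

```text
now t 7.47 grasp [0.4233 0.2646 0.2113] head 131.4 F [ 1.4 -0.2 -0.5] w 0.0872 gf 0.0
[0.005, -0.022, 0.282] [0.001, 0.001, 0.001]
[0.01, -0.028, 4.407] [0.001, 0.001, 0.001]
[ 399   93   62   62 2912] ((482.5605773925781, 411.9293518066406), (57.27033996582031, 57.2042236328125), 10.619544982910156)
[ 255  166   56   55 2370] ((420.6578369140625, 264.74761962890625), (56.87811279296875, 57.429115295410156), 45.69511413574219)
[ 382  227   50   38 1379] ((563.6392822265625, 313.3298645019531), (57.460548400878906, 37.33853530883789), 4.21373176574707)
[0.39607738 0.44021958 0.03003405] [0.53058936 0.51047637 0.13465005]
[0.3012084  0.47770111 0.08646126] [0.53461831 0.50979708 0.1293395 ] [0.11663207 0.14176653 0.14731434]
```

View pics/w5.png

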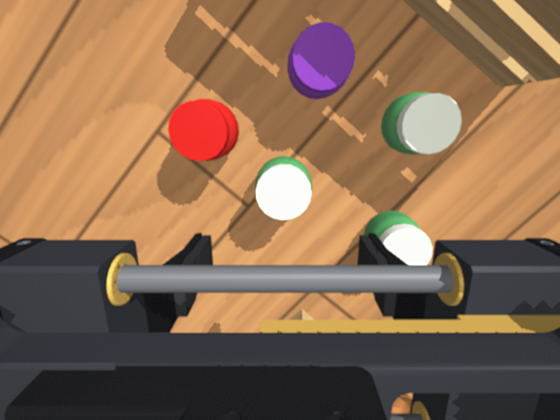

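Emit:
move_arm:
  commands:
    - [[-0.03,0,1.5,0,0,0],[-0.03,0,3,0,0,0],[-0.03,0,4.4,0,0,0],[-0.03,0,4.4,0,0,0],[-0.03,0,4.4,0,0,0]]
  squeeze: 25

```text
time: 8.2
position: [0.4238, 0.2644, 0.2002]
tool_rot: [0.411, 0.911, 0.001, 0.001]
ft_force: [1.2, -0.0, -0.0]
grip_width: 0.0869
grip_force: 0.0
```

Emit:
move_arm:
  commands:
    - [[0,0,0,0,0,0],[0,0,0,0,0,0],[0,0,0,0,0,0],[0,0,0,0,0,0],[0,0,-0.5,0,0,0],[0,0,-1.5,0,0,0],[0,0,-3,0,0,0],[0,0,-4,0,0,0],[0,0,-4,0,0,0]]
  claw: 1

```text
time: 9.32
position: [0.423, 0.2649, 0.3619]
tool_rot: [0.411, 0.912, 0.003, 0.003]
ft_force: [-0.1, 0.1, -3.3]
grip_width: 0.0646
grip_force: 25.0
```

```bash
python3 - <<'E'
from h import *
to(C(.005,.098,.19),C(.005,.098,.06),C(.005,.098,.048))
E
```

```text
now t 9.32 grasp [0.4243 0.2654 0.1979] head 131.5 F [-0.1  0.1 -3.3] w 0.0646 gf 25.0
[-6.754, 0.776, 0.224] [0.007, 0.003, 0.003]
[-6.744, 0.752, 3.474] [0.007, 0.003, 0.003]
[-6.743, 0.749, 3.774] [0.007, 0.003, 0.003]
```

Emit:
move_arm:
  commands:
    - [[-2,0.2,0,0,0,0],[-6.75,0.76,0,0,0,0],[-6.75,0.76,0,0,0,0],[-6.75,0.76,0,0,0,0],[-6.75,0.76,0,0,0,0],[-6.75,0.76,1,0,0,0],[-6.75,0.76,2.2,0,0,0],[-6.75,0.76,3.2,0,0,0],[-6.75,0.76,3.6,0,0,0],[-6.75,0.76,3.76,0,0,0],[-6.75,0.76,3.76,0,0,0]]

```text
time: 10.7
position: [0.6222, 0.0829, 0.2106]
tool_rot: [0.41, 0.912, -0.002, -0.003]
ft_force: [-7.3, -0.6, 12.1]
grip_width: 0.0646
grip_force: 25.5
```

```bash
python3 - <<'E'
from h import *
to(C(.005,.098,.0485),C(.005,.098,.19))
E
```

```text
now t 10.7 grasp [0.6211 0.0828 0.0466] head 131.56 F [-7.3 -0.6 12.1] w 0.0646 gf 25.5
[-0.046, 0.063, -0.048] [-0.005, -0.004, 0.004]
[-0.032, 0.045, -3.586] [-0.005, -0.004, 0.004]
```

Emit:
move_arm:
  commands:
    - [[0,0,-0.05,0,0,0],[0,0,-0.05,0,0,0],[0,0,-0.05,0,0,0],[0,0,-0.05,0,0,0]]
  claw: -0.75

```text
time: 11.2
position: [0.6247, 0.0825, 0.2106]
tool_rot: [0.411, 0.912, 0.0, 0.001]
ft_force: [0.3, 0.4, 0.4]
grip_width: 0.0762
grip_force: 0.5
```

Emit:
move_arm:
  commands:
    - [[0,0,-0.5,0,0,0],[0,0,-1.5,0,0,0],[0,0,-3,0,0,0],[0,0,-4,0,0,0],[0,0,-4,0,0,0]]

```text
time: 11.82
position: [0.625, 0.0824, 0.3761]
tool_rot: [0.411, 0.912, 0.002, 0.005]
ft_force: [-0.2, -0.4, -1.0]
grip_width: 0.0761
grip_force: 0.0
```

```bash
python3 - <<'E'
from h import *
to((.566,.303,.2,131.35),(.566,.303,.035,131.35))
c=look('wrist','w6');P=cloud(c);Z=P[...,2];px=c['pixels'].astype(int)
m=(abs(Z-.063)<.012)&(P[...,0]>.25)&(P[...,0]<.7)&(P[...,1]>0)&(P[...,1]<.5)&(px.min(-1)>125)
n,l,s,ce=cv2.connectedComponentsWithStats(m.astype(np.uint8))
for i in range(1,n):
    if s[i,4]>150:
        q=P[l==i]; print(s[i],cv2.minAreaRect((q[:,:2]*1000).astype(np.float32)),np.median(q[:,2]))
E
```

```text
now t 11.82 grasp [0.6267 0.0824 0.2121] head 131.49 F [-0.2 -0.4 -1. ] w 0.0761 gf 0.0
[5.11, 2.545, 0.285] [0.007, 0.007, 0.002]
[5.139, 2.516, 4.409] [0.007, 0.007, 0.002]
[ 173   98  194  167 3767] ((618.31201171875, 69.75790405273438), (147.5533905029297, 132.64306640625), 86.314453125) 0.06576975920855166
[ 252  161   58   58 2615] ((620.092529296875, 84.7486801147461), (56.67343521118164, 56.71732711791992), 38.9077262878418) 0.06977680042061868
```

View pics/w6.png

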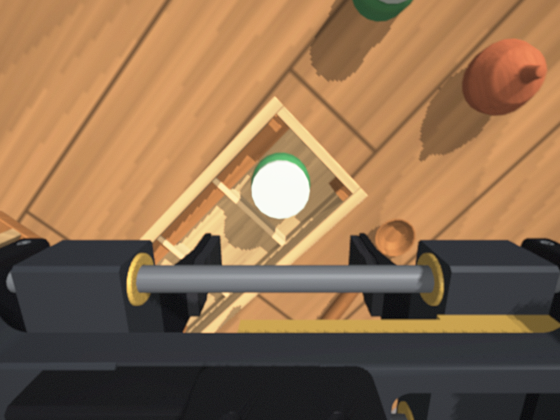

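Emit:
move_arm:
  commands:
    - [[1.5,0.8,0.2,0,0,0],[5.1,2.54,0.2,0,0,0],[5.1,2.54,0.2,0,0,0],[5.1,2.54,0.2,0,0,0],[5.1,2.54,0.2,0,0,0],[5.1,2.54,0.2,0,0,0]]
  claw: -1

```text
time: 12.62
position: [0.5649, 0.3021, 0.3614]
tool_rot: [0.411, 0.912, -0.001, -0.001]
ft_force: [0.0, -0.9, 0.3]
grip_width: 0.0867
grip_force: 0.0
```

```bash
cat > lids.py <<'E'
from h import *
def lids(tag,zc=.058):
    c=look('wrist',tag);P=cloud(c);Z=P[...,2];px=c['pixels'].astype(int)
    m=(abs(Z-zc)<.006)&(P[...,0]>.25)&(P[...,0]<.75)&(P[...,1]>.15)&(P[...,1]<.5)&(px.min(-1)>115)
    n,l,s,ce=cv2.connectedComponentsWithStats(m.astype(np.uint8))
    for i in range(1,n):
        if s[i,4]>150:
            q=P[l==i]; r=cv2.minAreaRect((q[:,:2]*1000).astype(np.float32)); print('lid',np.round(r[0],1),np.round(r[1],1))
E
python3 - <<'E'
from lids import *
lids('w7'); to((.566,.303,.0355,131.35))
E
```

```text
lid [483.3 411.9] [57.  57.5]
lid [564.9 303.3] [56.9 57. ]
now t 12.68 grasp [0.565  0.3013 0.1976] head 131.43 F [-0.3  0.2 -0. ] w 0.0868 gf 0.0
[0.015, 0.047, 4.053] [-0.002, -0.0, 0.001]
```

Emit:
move_arm:
  commands:
    - [[0.03,0.03,1.5,0,0,0],[0.03,0.03,3,0,0,0],[0.03,0.03,4.05,0,0,0],[0.03,0.03,4.05,0,0,0],[0.03,0.03,4.05,0,0,0]]

```text
time: 13.3
position: [0.5665, 0.3035, 0.2018]
tool_rot: [0.412, 0.911, 0.001, 0.001]
ft_force: [0.1, 0.5, 0.8]
grip_width: 0.0873
grip_force: 0.0
```

Emit:
move_arm:
  commands:
    - [[0,0,0,0,0,0],[0,0,0,0,0,0],[0,0,0,0,0,0],[0,0,0,0,0,0],[0,0,-0.5,0,0,0],[0,0,-1.5,0,0,0],[0,0,-3,0,0,0],[0,0,-4,0,0,0],[0,0,-4,0,0,0]]
  claw: 1

```text
time: 14.42
position: [0.566, 0.3048, 0.365]
tool_rot: [0.411, 0.912, 0.003, 0.003]
ft_force: [0.6, 0.1, -4.0]
grip_width: 0.0646
grip_force: 25.0
```

```bash
python3 - <<'E'
from h import *
to(C(.008,0,.19),C(.008,0,.048))
E
```

```text
now t 14.43 grasp [0.5675 0.3053 0.201 ] head 131.49 F [ 0.6  0.1 -4. ] w 0.0646 gf 25.0
[-6.912, -4.246, 0.263] [0.009, 0.003, 0.003]
[-6.899, -4.277, 3.813] [0.009, 0.003, 0.003]
```

Emit:
move_arm:
  commands:
    - [[-2,-1.2,0,0,0,0],[-6.9,-4.26,0,0,0,0],[-6.9,-4.26,0,0,0,0],[-6.9,-4.26,0,0,0,0],[-6.9,-4.26,0,0,0,0],[-6.9,-4.26,0,0,0,0],[-6.9,-4.26,1.2,0,0,0],[-6.9,-4.26,2.4,0,0,0],[-6.9,-4.26,3.3,0,0,0],[-6.9,-4.26,3.6,0,0,0],[-6.9,-4.26,3.72,0,0,0],[-6.9,-4.26,3.72,0,0,0]]

```text
time: 15.92
position: [0.6188, -0.0143, 0.2132]
tool_rot: [0.41, 0.912, -0.001, -0.003]
ft_force: [-4.6, 0.5, 5.5]
grip_width: 0.065
grip_force: 25.0
```

```bash
python3 - <<'E'
from h import *
to(C(.008,0,.0495))
E
```

```text
now t 15.93 grasp [ 0.6179 -0.0142  0.0492] head 131.53 F [-4.6  0.5  5.5] w 0.065 gf 25.0
[-0.064, 0.054, -0.008] [-0.003, -0.004, 0.003]
```

Emit:
move_arm:
  commands:
    - [[0,0,0,0,0,0],[0,0,0,0,0,0],[0,0,0,0,0,0],[0,0,0,0,0,0]]
  claw: -0.75

```text
time: 16.42
position: [0.6207, -0.0154, 0.2118]
tool_rot: [0.411, 0.912, 0.0, 0.0]
ft_force: [0.5, -0.3, -0.8]
grip_width: 0.0759
grip_force: 0.0
```

Emit:
move_arm:
  commands:
    - [[0,0,-0.5,0,0,0],[0,0,-1.5,0,0,0],[0,0,-3,0,0,0],[0,0,-4,0,0,0],[0,0,-4,0,0,0]]

```text
time: 17.05
position: [0.6215, -0.0155, 0.3774]
tool_rot: [0.411, 0.912, 0.001, 0.005]
ft_force: [0.1, -0.7, 0.1]
grip_width: 0.0767
grip_force: 0.0
```

```bash
python3 - <<'E'
from h import *
to((.4833,.4119,.2,122),(.4833,.4119,.04,122))
E
```

```text
now t 17.05 grasp [ 0.6232 -0.0159  0.2134] head 131.49 F [ 0.1 -0.7  0.1] w 0.0767 gf 0.0
[10.295, 4.489, 0.276] [0.007, 0.008, 0.166]
[10.329, 4.463, 4.276] [0.007, 0.008, 0.166]
```

Emit:
move_arm:
  commands:
    - [[2.5,1,0,0,0,0.05],[10.3,4.5,0,0,0,0.166],[10.3,4.5,0,0,0,0.166],[10.3,4.5,0,0,0,0.166],[10.3,4.5,0,0,0,0.166],[10.3,4.5,0,0,0,0.166],[10.3,4.5,0,0,0,0.166],[10.3,4.5,0,0,0,0.166],[10.3,4.5,0,0,0,0.166],[10.3,4.5,0,0,0,0.166],[10.3,4.5,0,0,0,0.166]]
  claw: -1

```text
time: 18.42
position: [0.4832, 0.4109, 0.3716]
tool_rot: [0.486, 0.874, -0.0, -0.0]
ft_force: [1.0, 0.1, 0.7]
grip_width: 0.0869
grip_force: 0.0
```

```bash
python3 - <<'E'
from lids import *
lids('w8'); to((.4833,.4119,.038,122))
E
```

```text
lid [483.  412.4] [56.7 56.9]
now t 18.48 grasp [0.4832 0.411  0.2077] head 121.84 F [-0.  -0.  -0.3] w 0.0867 gf 0.0
[0.017, 0.014, 4.243] [-0.0, 0.0, -0.003]
```

View pics/w8.png

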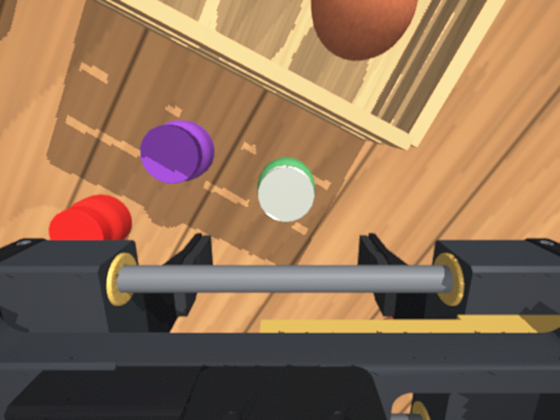

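```bash
python3 - <<'E'
from h import *
p,r,o=pose();P=cloud(load('w8')).reshape(-1,3);P=P[(P[:,2]>.08)&(P[:,2]<.2)]
q=r.inv().apply(P-p)
for lo,hi in ((-.12,-.06),(-.06,0),(0,.06),(.06,.1),(.1,.14)):
    k=q[(q[:,1]>lo)&(q[:,1]<hi)&(q[:,0]>.0)]; print(lo,k[:,0].min() if len(k) else None, (p[2]-k[:,2].min()) if len(k) else None)
E
```

```text
-0.12 0.12486187699170088 0.14519260564031009
-0.06 5.203985475297204e-05 0.1999844580554766
0 3.015297387735483e-06 0.19999793544742123
0.06 0.05417329283082271 0.14512703418171774
0.1 0.07610149926716628 0.1449807359389678
```

Emit:
move_arm:
  commands:
    - [[0.01,0.02,1.5,0,0,0],[0.01,0.02,2.8,0,0,0],[0.01,0.02,3.6,0,0,0],[0.01,0.02,4.22,0,0,0],[0.01,0.02,4.22,0,0,0],[0.01,0.02,4.22,0,0,0]]

```text
time: 19.23
position: [0.4836, 0.4131, 0.2039]
tool_rot: [0.485, 0.874, 0.001, 0.0]
ft_force: [0.1, 0.1, 0.0]
grip_width: 0.0868
grip_force: 0.0
```

Emit:
move_arm:
  commands:
    - [[0,0,0,0,0,0],[0,0,0,0,0,0],[0,0,0,0,0,0],[0,0,0,0,0,0],[0,0,-0.5,0,0,0],[0,0,-1.5,0,0,0],[0,0,-3,0,0,0],[0,0,-4,0,0,0],[0,0,-4,0,0,0]]
  claw: 1

```text
time: 20.35
position: [0.4836, 0.4138, 0.3676]
tool_rot: [0.485, 0.875, 0.004, 0.002]
ft_force: [-0.2, 0.5, -3.5]
grip_width: 0.0643
grip_force: 25.0
```

```bash
python3 - <<'E'
from h import *
to(C(.008,-.098,.19),C(.008,-.098,.05))
E
```

```text
now t 20.35 grasp [0.4849 0.4146 0.2036] head 121.98 F [-0.2  0.5 -3.5] w 0.0643 gf 25.0
[-12.915, -4.167, 0.303] [0.009, 0.001, -0.164]
[-12.915, -4.201, 3.803] [0.009, 0.001, -0.164]
```

Emit:
move_arm:
  commands:
    - [[-3,-1,-0.2,0,0,-0.05],[-12.9,-4.18,-0.2,0,0,-0.164],[-12.9,-4.18,-0.2,0,0,-0.164],[-12.9,-4.18,-0.2,0,0,-0.164],[-12.9,-4.18,-0.2,0,0,-0.164],[-12.9,-4.18,-0.2,0,0,-0.164],[-12.9,-4.18,-0.2,0,0,-0.164],[-12.9,-4.18,-0.2,0,0,-0.164],[-12.9,-4.18,-0.2,0,0,-0.164],[-12.9,-4.18,-0.2,0,0,-0.164],[-12.9,-4.18,-0.2,0,0,-0.164]]

```text
time: 21.72
position: [0.6133, -0.1126, 0.3691]
tool_rot: [0.412, 0.911, 0.0, -0.002]
ft_force: [-0.5, 0.0, -2.5]
grip_width: 0.0641
grip_force: 25.0
```

```bash
python3 - <<'E'
from h import *
to(C(.008,-.098,.0519))
E
```

```text
now t 21.73 grasp [ 0.6126 -0.1122  0.2051] head 131.34 F [-0.5  0.  -2.5] w 0.0641 gf 25.0
[-0.06, 0.053, 3.829] [-0.002, -0.004, -0.0]
```

Emit:
move_arm:
  commands:
    - [[-0.06,0.05,1.2,0,0,0],[-0.06,0.05,2.4,0,0,0],[-0.06,0.05,3.3,0,0,0],[-0.06,0.05,3.65,0,0,0],[-0.06,0.05,3.8,0,0,0],[-0.06,0.05,3.8,0,0,0]]

```text
time: 22.48
position: [0.6178, -0.1132, 0.2198]
tool_rot: [0.411, 0.911, 0.0, 0.001]
ft_force: [0.1, 0.6, -2.8]
grip_width: 0.0644
grip_force: 25.0
```

Emit:
move_arm:
  commands:
    - [[0,0,0,0,0,0],[0,0,0,0,0,0],[0,0,0,0,0,0],[0,0,0,0,0,0]]
  claw: -0.75

```text
time: 22.98
position: [0.6174, -0.1136, 0.2194]
tool_rot: [0.412, 0.911, 0.0, 0.0]
ft_force: [-0.6, -0.5, -0.1]
grip_width: 0.0761
grip_force: 0.0
```

Emit:
move_arm:
  commands:
    - [[0,0,-0.5,0,0,0],[0,0,-1.5,0,0,0],[0,0,-3,0,0,0],[0,0,-4.5,0,0,0],[0,0,-4.5,0,0,0],[0,0,-4.5,0,0,0]]

```text
time: 23.72
position: [0.6168, -0.1132, 0.3997]
tool_rot: [0.412, 0.911, -0.0, 0.0]
ft_force: [-1.3, 0.0, -0.5]
grip_width: 0.0762
grip_force: 0.0
```

```bash
python3 - <<'E'
from h import *
c=look('scene','s9');P=cloud(c);Z=P[...,2];px=c['pixels'].astype(int)
m=(abs(Z-.07)<.01)&(P[...,0]>.5)&(P[...,0]<.7)&(P[...,1]>-.2)&(P[...,1]<.2)&(px.min(-1)>125)
n,l,s,ce=cv2.connectedComponentsWithStats(m.astype(np.uint8))
for i in range(1,n):
    if s[i,4]>80:
        q=P[l==i]; print(s[i],cv2.minAreaRect((q[:,:2]*1000).astype(np.float32)),np.median(q[:,2]))
to((.47,-.27,.25,90))
E
```

```text
[ 196  214  135   64 1009] ((613.6629638671875, -14.037017822265625), (316.9145812988281, 137.35903930664062), 86.47731018066406) 0.06585365014088784
[215 228  22  18 317] ((621.098388671875, -114.22091674804688), (58.53767395019531, 54.29480743408203), 21.538938522338867) 0.06994099755626793
[252 235  22  19 332] ((620.076904296875, -14.329837799072266), (58.00929260253906, 53.36033248901367), 18.032297134399414) 0.06963902880618283
[289 243  24  20 360] ((622.1375122070312, 83.97880554199219), (57.34669876098633, 55.83258819580078), 29.440738677978516) 0.0695221083916015
now t 23.77 grasp [ 0.6163 -0.1131  0.2343] head 131.36 F [ 0.1 -0.4 -0. ] w 0.0763 gf 0.0
[-0.519, -5.341, -0.387] [-0.002, -0.001, 0.722]
```

Emit:
move_arm:
  commands:
    - [[-0.5,-1.5,-0.3,0,0,0.19],[0.5,-4.9,-0.3,0,0,0.72],[0.5,-4.9,-0.3,0,0,0.72],[0.5,-4.9,-0.3,0,0,0.72],[0.5,-4.9,-0.3,0,0,0.72],[0.5,-4.9,-0.3,0,0,0.72],[0.5,-4.9,-0.3,0,0,0.72],[0.5,-4.9,-0.3,0,0,0.72]]
  claw: -1

```text
time: 24.78
position: [0.4577, -0.2275, 0.4106]
tool_rot: [0.706, 0.709, 0.0, -0.0]
ft_force: [0.6, 0.2, -0.2]
grip_width: 0.0867
grip_force: 0.0
```

```bash
python3 - <<'E'
from h import *
to((.4214,-.2123,.2,90.4),(.4214,-.2123,.118,90.4))
c=look('wrist','w10')
E
```

```text
now t 24.77 grasp [ 0.4577 -0.2275  0.2466] head 90.23 F [ 0.6  0.2 -0.2] w 0.0867 gf 0.0
[0.384, -0.906, 1.166] [-0.0, -0.0, -0.003]
[0.384, -0.906, 3.216] [-0.0, -0.0, -0.003]
```

View pics/w10.png

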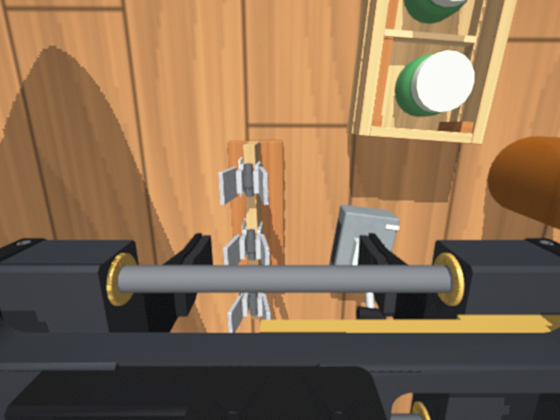

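```bash
python3 - <<'E'
from h import *
P=cloud(load('w10'));Z=P[...,2]
m=np.zeros(Z.shape,bool);m[135:235,210:290]=1
q=P[m&(abs(Z-.08)<.003)];print('top',cv2.minAreaRect((q[:,:2]*1000).astype(np.float32)),len(q))
q=P[m&(abs(Z-.014)<.004)];print('foot',cv2.minAreaRect((q[:,:2]*1000).astype(np.float32)))
m[205:]=0
q=P[m&(Z>.12)];print('plates',q.min(0),q.max(0),len(q))
q=P[m&(Z>.085)&(Z<.105)];print('low',q.min(0),q.max(0),len(q))
q=P[m&(Z>.09)];print(np.median(q[:,1]))
E
```

```text
top ((418.45867919921875, -226.55526733398438), (21.156967163085938, 98.51469421386719), 1.5044379234313965) 674
foot ((419.28717041015625, -239.72824096679688), (69.45745086669922, 124.72779083251953), 0.1579345464706421)
plates [ 0.39766012 -0.22726577  0.12000806] [ 0.44142768 -0.19742502  0.13305915] 489
low [ 0.40365058 -0.22932558  0.08523678] [ 0.43513577 -0.19539008  0.10486236] 728
-0.2114244503863219
```

Emit:
move_arm:
  commands:
    - [[0.38,-0.95,0.8,0,0,0],[0.38,-0.95,1.5,0,0,0],[0.38,-0.95,2.4,0,0,0],[0.38,-0.95,3.22,0,0,0],[0.38,-0.95,3.22,0,0,0],[0.38,-0.95,3.22,0,0,0]]
  squeeze: 25

```text
time: 25.58
position: [0.4195, -0.2131, 0.2828]
tool_rot: [0.706, 0.708, 0.0, 0.001]
ft_force: [0.2, -0.9, 1.5]
grip_width: 0.087
grip_force: 0.0
```

Emit:
move_arm:
  commands:
    - [[0,0,0,0,0,0],[0,0,0,0,0,0],[0,0,0,0,0,0],[0,0,0,0,0,0],[0,0,0,0,0,0],[0,0,0,0,0,0],[0,0,0,0,0,0]]
  claw: 1

```text
time: 26.45
position: [0.4189, -0.2128, 0.282]
tool_rot: [0.706, 0.708, -0.0, -0.0]
ft_force: [2.0, 0.6, -0.5]
grip_width: 0.0256
grip_force: 24.9
```

Emit:
move_arm:
  commands:
    - [[0,0,-0.3,0,0,0],[0,0,-0.8,0,0,0],[0,0,-1.8,0,0,0],[0,0,-2.2,0,0,0],[0,0,-2.2,0,0,0]]

```text
time: 27.08
position: [0.4191, -0.2129, 0.3718]
tool_rot: [0.706, 0.708, 0.0, 0.002]
ft_force: [0.1, 0.2, -1.4]
grip_width: 0.0254
grip_force: 25.0
```

```bash
python3 - <<'E'
from h import *
to(C(-.061,-.098,.19,86.35),C(-.061,-.098,.104,86.35))
c=look('side','d11');a=cv2.resize(c['pixels'][180:320,220:400],None,fx=4,fy=4,interpolation=cv2.INTER_CUBIC);cv2.imwrite('pics/d11c.png',a)
E
```

```text
now t 27.07 grasp [ 0.4195 -0.2133  0.2078] head 90.12 F [ 0.1  0.2 -1.4] w 0.0254 gf 25.0
[2.612, 3.202, 0.447] [0.003, 0.002, 0.066]
[2.618, 3.196, 2.597] [0.003, 0.002, 0.066]
```

View pics/d11c.png

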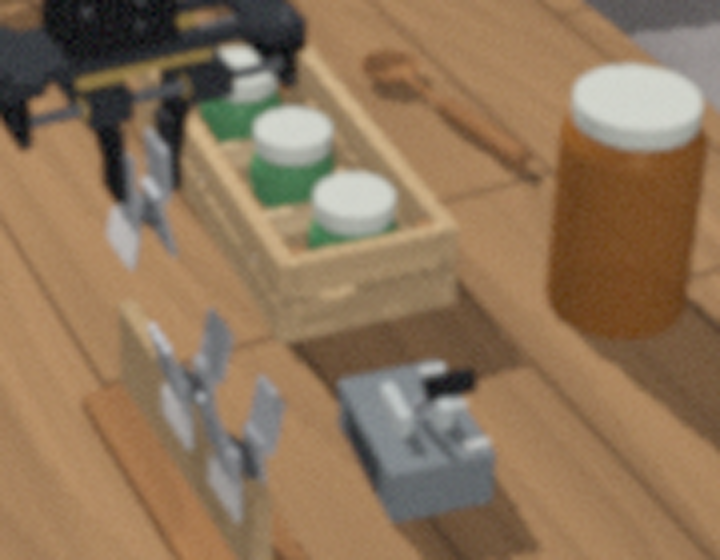

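Emit:
move_arm:
  commands:
    - [[1,1.2,0,0,0,0.066],[2.61,3.2,0,0,0,0.066],[2.61,3.2,0,0,0,0.066],[2.61,3.2,0,0,0,0.066],[2.61,3.2,0,0,0,0.066],[2.61,3.2,0.5,0,0,0.066],[2.61,3.2,0.9,0,0,0.066],[2.61,3.2,0.9,0,0,0.066]]

```text
time: 28.12
position: [0.5455, -0.1088, 0.3325]
tool_rot: [0.73, 0.684, -0.001, -0.002]
ft_force: [-0.7, 0.4, -0.9]
grip_width: 0.0254
grip_force: 25.0
```

```bash
python3 - <<'E'
from h import *
to(C(-.061,-.098,.104,86.35))
E
```

```text
now t 28.12 grasp [ 0.5449 -0.1085  0.1685] head 86.25 F [-0.7  0.4 -0.9] w 0.0254 gf 25.0
[0.013, 0.042, 1.613] [-0.004, -0.001, -0.002]
```

Emit:
move_arm:
  commands:
    - [[0.01,0.03,0.4,0,0,0],[0.01,0.03,0.8,0,0,0],[0.01,0.03,1.2,0,0,0],[0.01,0.03,1.5,0,0,0],[0.01,0.03,1.58,0,0,0],[0.01,0.03,1.58,0,0,0]]

```text
time: 28.88
position: [0.5478, -0.1078, 0.2706]
tool_rot: [0.729, 0.684, -0.0, -0.001]
ft_force: [-0.9, 0.8, -1.1]
grip_width: 0.0255
grip_force: 25.0
```

Emit:
move_arm:
  commands:
    - [[0,-0.02,0.05,0,0,0],[0,-0.02,0.06,0,0,0],[0,-0.02,0.06,0,0,0]]

```text
time: 29.25
position: [0.5471, -0.1078, 0.2688]
tool_rot: [0.729, 0.684, -0.0, 0.0]
ft_force: [-1.7, -0.6, 0.5]
grip_width: 0.0258
grip_force: 25.0
```

Emit:
move_arm:
  commands:
    - [[0,0,0,0,0,0],[0,0,0,0,0,0],[0,0,0,0,0,0],[0,0,0,0,0,0],[0,0,0,0,0,0]]
  claw: -0.6

```text
time: 29.88
position: [0.5476, -0.108, 0.2688]
tool_rot: [0.729, 0.684, 0.0, 0.001]
ft_force: [0.2, 0.3, -0.4]
grip_width: 0.0658
grip_force: 0.0
```

Emit:
move_arm:
  commands:
    - [[0,0,-0.4,0,0,0],[0,0,-1.2,0,0,0],[0,0,-2.4,0,0,0],[-1,-1,-3.4,0,0,0],[-1,-1,-3.4,0,0,0],[-1,-1,-3.4,0,0,0]]

```text
time: 30.62
position: [0.5045, -0.1453, 0.4053]
tool_rot: [0.73, 0.684, 0.001, 0.001]
ft_force: [-0.6, 0.4, -1.1]
grip_width: 0.0698
grip_force: 0.0
```

```bash
cat > clips.py <<'E'
from h import *
def clipchk(tag):
    c=look('scene',tag);P=cloud(c);Z=P[...,2]
    for y in (-.098,0,.098):
        x0,y0,_,_=C(-.061,y,0)
        m=(abs(P[...,0]-x0)<.035)&(abs(P[...,1]-y0)<.03)&(Z>.075)&(Z<.16)
        if m.sum()>10: q=P[m]; print('clip',y,len(q),'top',q[:,2].max().round(4),'y',(q[:,1].min()+q[:,1].max())/2-y0,'x',(q[:,0].min()+q[:,0].max())/2-x0)
E
python3 - <<'E'
from clips import *
clipchk('s12'); to((.4195,-.2823,.2,90.2),(.4195,-.2823,.118,90.2))
E
```

```text
clip -0.098 254 top 0.119 y 0.0013368959161560723 x 0.0011098393809184648
now t 30.68 grasp [ 0.5048 -0.1448  0.2404] head 86.3 F [ 0.6 -0.7  0.1] w 0.0698 gf 0.0
[-3.565, -1.905, 1.008] [0.0, -0.001, -0.068]
[-3.566, -1.905, 3.058] [0.0, -0.001, -0.068]
```

Emit:
move_arm:
  commands:
    - [[-1.5,-0.8,0,0,0,-0.068],[-3.56,-1.9,0.5,0,0,-0.068],[-3.56,-1.9,1,0,0,-0.068],[-3.56,-1.9,1,0,0,-0.068],[-3.56,-1.9,1,0,0,-0.068],[-3.56,-1.9,2,0,0,-0.068],[-3.56,-1.9,3.06,0,0,-0.068],[-3.56,-1.9,3.06,0,0,-0.068],[-3.56,-1.9,3.06,0,0,-0.068]]
  claw: -1

```text
time: 31.8
position: [0.4208, -0.2821, 0.2833]
tool_rot: [0.705, 0.709, 0.0, 0.001]
ft_force: [-0.1, -0.8, -0.2]
grip_width: 0.0867
grip_force: 0.0
```

Emit:
move_arm:
  commands:
    - [[0,0,0,0,0,0],[0,0,0,0,0,0],[0,0,0,0,0,0],[0,0,0,0,0,0],[0,0,0,0,0,0],[0,0,0,0,0,0],[0,0,0,0,0,0]]
  claw: 1

```text
time: 32.67
position: [0.4197, -0.2824, 0.2819]
tool_rot: [0.706, 0.709, -0.0, -0.0]
ft_force: [-0.4, 0.1, -1.0]
grip_width: 0.0256
grip_force: 24.9
```

Emit:
move_arm:
  commands:
    - [[0,0,-0.3,0,0,0],[0,0,-0.8,0,0,0],[0,0,-1.8,0,0,0],[0,0,-2.2,0,0,0],[0,0,-2.2,0,0,0]]

```text
time: 33.3
position: [0.4199, -0.2826, 0.372]
tool_rot: [0.706, 0.709, -0.0, 0.002]
ft_force: [0.5, -0.3, -0.7]
grip_width: 0.0252
grip_force: 25.0
```

```bash
python3 - <<'E'
from h import *
to(C(-.061,0,.17,86.35))
E
```

```text
now t 33.3 grasp [ 0.4204 -0.2831  0.208 ] head 90.24 F [ 0.5 -0.3 -0.7] w 0.0252 gf 25.0
[6.794, 3.358, 0.938] [0.003, 0.003, 0.068]
```

Emit:
move_arm:
  commands:
    - [[1.4,0.8,0,0,0,0.068],[6.79,3.36,0,0,0,0.068],[6.79,3.36,0,0,0,0.068],[6.79,3.36,0,0,0,0.068],[6.79,3.36,0,0,0,0.068],[6.79,3.36,0,0,0,0.068],[6.79,3.36,0,0,0,0.068],[6.79,3.36,0.6,0,0,0.068],[6.79,3.36,0.9,0,0,0.068],[6.79,3.36,0.9,0,0,0.068]]

```text
time: 34.55
position: [0.5524, -0.0114, 0.333]
tool_rot: [0.73, 0.683, -0.001, -0.001]
ft_force: [-0.5, 0.2, 0.0]
grip_width: 0.026
grip_force: 25.0
```

```bash
python3 - <<'E'
from h import *
to(C(-.061,0,.104,86.35))
E
```

```text
now t 34.55 grasp [ 0.5519 -0.0113  0.169 ] head 86.23 F [-0.5  0.2  0. ] w 0.026 gf 25.0
[0.024, 0.024, 1.625] [-0.003, -0.0, -0.002]
```

Emit:
move_arm:
  commands:
    - [[0.02,0.02,0.4,0,0,0],[0.02,0.02,0.8,0,0,0],[0.02,0.02,1.2,0,0,0],[0.02,0.02,1.5,0,0,0],[0.02,0.02,1.64,0,0,0],[0.02,0.02,1.64,0,0,0],[0.02,0.02,1.64,0,0,0]]

```text
time: 35.42
position: [0.5538, -0.0095, 0.2687]
tool_rot: [0.729, 0.684, -0.0, -0.0]
ft_force: [-0.8, 1.4, -0.7]
grip_width: 0.0254
grip_force: 25.0
```

Emit:
move_arm:
  commands:
    - [[0,0,0,0,0,0],[0,0,0,0,0,0],[0,0,0,0,0,0],[0,0,0,0,0,0],[0,0,0,0,0,0]]
  claw: -0.6

```text
time: 36.05
position: [0.5544, -0.0097, 0.2688]
tool_rot: [0.729, 0.684, 0.0, 0.001]
ft_force: [-0.1, -0.1, 0.9]
grip_width: 0.0659
grip_force: 0.0
```

Emit:
move_arm:
  commands:
    - [[0,0,-0.4,0,0,0],[0,0,-1.2,0,0,0],[0,0,-2.4,0,0,0],[-1,-1,-3.4,0,0,0],[-1,-1,-3.4,0,0,0],[-1,-1,-3.4,0,0,0]]

```text
time: 36.8
position: [0.5113, -0.0471, 0.4055]
tool_rot: [0.73, 0.684, 0.001, 0.001]
ft_force: [-0.0, 0.3, 0.7]
grip_width: 0.0695
grip_force: 0.0
```

```bash
python3 - <<'E'
from clips import *
clipchk('s13'); to((.4195,-.3523,.2,90.2),(.4195,-.3523,.118,90.2))
E
```

```text
clip -0.098 254 top 0.1193 y 0.001529289572017839 x 0.0009111309241972565
clip 0 258 top 0.119 y -0.0012614170920179028 x 0.0011866454404827476
now t 36.85 grasp [ 0.5116 -0.0467  0.2406] head 86.31 F [ 0.4 -0.1 -0.7] w 0.07 gf 0.0
[-7.77, -1.804, 1.012] [0.001, -0.0, -0.068]
[-7.771, -1.805, 3.062] [0.001, -0.0, -0.068]
```

Emit:
move_arm:
  commands:
    - [[-2,-0.5,0,0,0,-0.068],[-7.77,-1.8,0.2,0,0,-0.068],[-7.77,-1.8,0.2,0,0,-0.068],[-7.77,-1.8,0.2,0,0,-0.068],[-7.77,-1.8,0.5,0,0,-0.068],[-7.77,-1.8,1,0,0,-0.068],[-7.77,-1.8,1,0,0,-0.068],[-7.77,-1.8,1,0,0,-0.068],[-7.77,-1.8,2,0,0,-0.068],[-7.77,-1.8,3.06,0,0,-0.068],[-7.77,-1.8,3.06,0,0,-0.068],[-7.77,-1.8,3.06,0,0,-0.068]]
  claw: -1

```text
time: 38.35
position: [0.4206, -0.3523, 0.2836]
tool_rot: [0.705, 0.709, -0.0, 0.001]
ft_force: [0.5, -0.1, 0.9]
grip_width: 0.0871
grip_force: 0.0
```

Emit:
move_arm:
  commands:
    - [[0,0,0,0,0,0],[0,0,0,0,0,0],[0,0,0,0,0,0],[0,0,0,0,0,0],[0,0,0,0,0,0],[0,0,0,0,0,0],[0,0,0,0,0,0]]
  claw: 1

```text
time: 39.22
position: [0.4198, -0.3525, 0.282]
tool_rot: [0.706, 0.708, 0.0, -0.0]
ft_force: [2.0, 0.2, -0.0]
grip_width: 0.0256
grip_force: 24.9
```

Emit:
move_arm:
  commands:
    - [[0,0,-0.3,0,0,0],[0,0,-0.8,0,0,0],[0,0,-1.8,0,0,0],[0,0,-2.2,0,0,0],[0,0,-2.2,0,0,0]]

```text
time: 39.85
position: [0.4197, -0.3526, 0.3713]
tool_rot: [0.706, 0.709, -0.0, 0.001]
ft_force: [0.4, 0.9, -0.1]
grip_width: 0.0258
grip_force: 25.0
```

```bash
python3 - <<'E'
from h import *
to(C(-.061,.098,.17,86.35))
E
```

```text
now t 39.85 grasp [ 0.42   -0.353   0.2073] head 90.23 F [ 0.4  0.9 -0.1] w 0.0258 gf 25.0
[10.987, 3.536, 0.914] [0.002, 0.002, 0.068]
```

Emit:
move_arm:
  commands:
    - [[3,1,-0.3,0,0,0.068],[10.98,3.54,-0.3,0,0,0.068],[10.98,3.54,-0.3,0,0,0.068],[10.98,3.54,-0.3,0,0,0.068],[10.98,3.54,-0.3,0,0,0.068],[10.98,3.54,-0.3,0,0,0.068],[10.98,3.54,-0.3,0,0,0.068],[10.98,3.54,-0.3,0,0,0.068],[10.98,3.54,-0.3,0,0,0.068],[10.98,3.54,0.5,0,0,0.068],[10.98,3.54,0.9,0,0,0.068],[10.98,3.54,0.9,0,0,0.068]]

```text
time: 41.35
position: [0.5588, 0.0863, 0.3323]
tool_rot: [0.73, 0.684, -0.002, -0.002]
ft_force: [0.1, -0.2, -1.2]
grip_width: 0.0259
grip_force: 25.0
```

```bash
python3 - <<'E'
from h import *
to(C(-.061,.098,.104,86.35))
E
```

```text
now t 41.35 grasp [0.558  0.0863 0.1683] head 86.25 F [ 0.1 -0.2 -1.2] w 0.0259 gf 25.0
[0.029, 0.022, 1.607] [-0.005, 0.0, -0.002]
```

Emit:
move_arm:
  commands:
    - [[0.02,0.02,0.4,0,0,0],[0.02,0.02,0.8,0,0,0],[0.02,0.02,1.2,0,0,0],[0.02,0.02,1.5,0,0,0],[0.02,0.02,1.63,0,0,0],[0.02,0.02,1.63,0,0,0],[0.02,0.02,1.63,0,0,0]]

```text
time: 42.22
position: [0.5602, 0.0881, 0.2691]
tool_rot: [0.729, 0.684, -0.0, -0.0]
ft_force: [-1.1, -0.7, -1.0]
grip_width: 0.0256
grip_force: 25.0
```

Emit:
move_arm:
  commands:
    - [[0,0,0,0,0,0],[0,0,0,0,0,0],[0,0,0,0,0,0],[0,0,0,0,0,0],[0,0,0,0,0,0]]
  claw: -0.6

```text
time: 42.85
position: [0.5609, 0.088, 0.2693]
tool_rot: [0.729, 0.684, 0.001, 0.001]
ft_force: [1.2, 0.7, 0.3]
grip_width: 0.0657
grip_force: 0.0
```

Emit:
move_arm:
  commands:
    - [[0,0,-0.4,0,0,0],[0,0,-1.2,0,0,0],[0,0,-2.4,0,0,0],[-1,-1,-3.4,0,0,0],[-1,-1,-3.4,0,0,0],[-1,-1,-3.4,0,0,0]]

```text
time: 43.6
position: [0.5178, 0.0505, 0.4059]
tool_rot: [0.73, 0.684, 0.001, 0.001]
ft_force: [-0.2, -0.6, -0.4]
grip_width: 0.0699
grip_force: 0.0
```

```bash
python3 - <<'E'
from clips import *
clipchk('s14'); to(D(-.06,.25),D(-.06,.1165))
c=load('s14');cv2.imwrite('pics/s14c.png',cv2.resize(c['pixels'][140:340,130:410],None,fx=2.8,fy=2.8,interpolation=cv2.INTER_CUBIC))
E
```

```text
clip -0.098 254 top 0.1199 y 0.0015949210327942942 x 0.0014318883358126477
clip 0 259 top 0.119 y -0.0012357581654598247 x 0.00035096335062112516
clip 0.098 259 top 0.1193 y -0.0021066592207345525 x 0.0008554213522397047
now t 43.65 grasp [0.5183 0.0508 0.2411] head 86.31 F [-0.6 -0.1 -0.5] w 0.0692 gf 0.0
[-10.567, 1.58, -0.225] [0.001, 0.0, -1.508]
[-10.568, 1.577, 3.112] [0.001, 0.0, -1.508]
```

View pics/s14c.png

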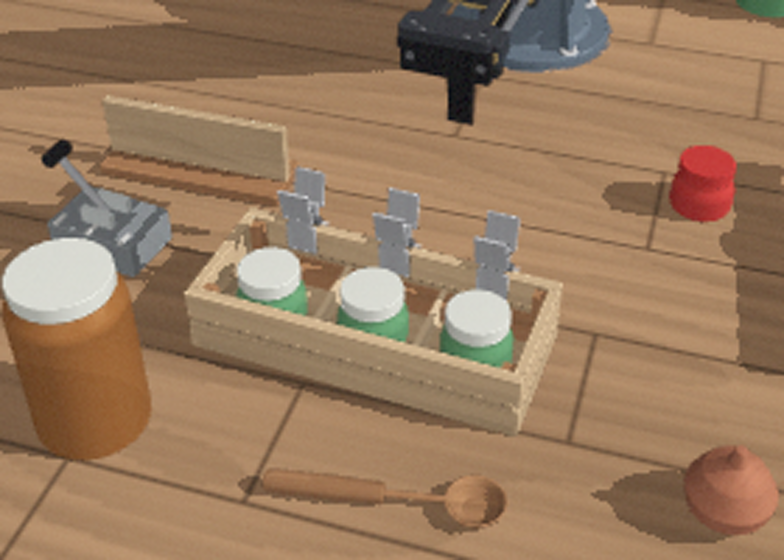

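Emit:
move_arm:
  commands:
    - [[-2,0.3,-0.3,0,0,-0.18],[-6,0.9,-0.3,0,0,-0.6],[-10.5,1.58,-0.3,0,0,-1.5],[-10.5,1.58,-0.3,0,0,-1.5],[-10.5,1.58,-0.3,0,0,-1.508],[-10.5,1.58,-0.3,0,0,-1.508],[-10.5,1.58,-0.3,0,0,-1.508],[-10.5,1.58,-0.3,0,0,-1.508],[-10.5,1.58,-0.3,0,0,-1.508],[-10.5,1.58,-0.3,0,0,-1.508],[-10.5,1.58,-0.3,0,0,-1.508],[-10.5,1.58,-0.3,0,0,-1.508]]
  claw: 0
  squeeze: 8

```text
time: 45.15
position: [0.5545, -0.3721, 0.4166]
tool_rot: [0.063, 0.998, 0.0, -0.0]
ft_force: [0.0, -1.0, 1.0]
grip_width: 0.0437
grip_force: 0.0
```

```bash
python3 - <<'E'
from h import *
to(D(-.045,.2),D(-.045,.1165),D(-.03,.118),D(-.01,.128),D(.006,.134),D(0,.13))
E
```

```text
now t 45.15 grasp [ 0.5544 -0.372   0.2526] head 172.75 F [ 0. -1.  1.] w 0.0437 gf 0.0
[0.002, 0.298, 1.314] [0.0, -0.0, 0.001]
[0.001, 0.298, 3.402] [0.0, -0.0, 0.001]
[0.001, 0.673, 3.364] [0.0, -0.0, 0.001]
[0.0, 1.173, 3.114] [0.0, -0.0, 0.001]
[0.0, 1.573, 2.965] [0.0, -0.0, 0.001]
[0.0, 1.423, 3.065] [0.0, -0.0, 0.001]
```

Emit:
move_arm:
  commands:
    - [[0,0.3,1.3,0,0,0],[0,0.3,2.4,0,0,0],[0,0.3,3.4,0,0,0],[0,0.3,3.4,0,0,0],[0,0.67,3.36,0,0,0],[0,0.9,3.25,0,0,0],[0,1.17,3.13,0,0,0],[0,1.4,3.05,0,0,0],[0,1.57,3,0,0,0],[0,1.42,3.06,0,0,0],[0,1.42,3.06,0,0,0],[0,1.42,3.06,0,0,0]]

```text
time: 46.65
position: [0.561, -0.3161, 0.2935]
tool_rot: [0.064, 0.998, 0.001, -0.001]
ft_force: [0.0, 0.3, -0.5]
grip_width: 0.0436
grip_force: 0.0
```

```bash
python3 - <<'E'
from h import *
to(D(0,.13))
E
```

```text
now t 46.65 grasp [ 0.5607 -0.3158  0.1295] head 172.7 F [ 0.   0.3 -0.5] w 0.0436 gf 0.0
[-0.013, 0.013, -0.013] [0.002, -0.002, 0.0]
```

Emit:
move_arm:
  commands:
    - [[0,0.01,0,0,0,0],[0,0.01,0,0,0,0],[0,0.01,0,0,0,0],[0,0.01,0,0,0,0],[0,0.01,0,0,0,0]]
  claw: 1

```text
time: 47.28
position: [0.5614, -0.3162, 0.2949]
tool_rot: [0.063, 0.998, -0.001, 0.0]
ft_force: [-0.6, -1.7, 2.2]
grip_width: 0.0158
grip_force: 8.0
```

```bash
python3 - <<'E'
from h import *
to(D(0,.13))
E
```

```text
now t 47.27 grasp [ 0.5615 -0.3164  0.1309] head 172.73 F [-0.6 -1.7  2.2] w 0.0158 gf 8.0
[-0.003, 0.016, 0.022] [-0.001, 0.001, 0.001]
```

Emit:
move_arm:
  commands:
    - [[0,0,0,0,0,0],[0,0,0,0,0,0],[0,0,0,0,0,0],[0,0,0,0,0,0]]
  claw: 0

```text
time: 47.78
position: [0.5614, -0.3156, 0.2943]
tool_rot: [0.063, 0.998, 0.0, -0.0]
ft_force: [0.6, 0.4, -0.3]
grip_width: 0.0417
grip_force: 0.0
```

Emit:
move_arm:
  commands:
    - [[0,0,-0.5,0,0,0],[0,0,-1.2,0,0,0],[-0.5,0,-2.4,0,0,0],[-1.2,0,-3.3,0,0,0],[-1.2,0,-3.3,0,0,0],[-1.2,0,-3.3,0,0,0]]

```text
time: 48.52
position: [0.6083, -0.3214, 0.4253]
tool_rot: [0.063, 0.998, 0.001, -0.001]
ft_force: [0.8, 0.4, 0.0]
grip_width: 0.0436
grip_force: 0.0
```

```bash
python3 - <<'E'
from clips import *
c=look('wrist','w15');P=cloud(c);Z=P[...,2]
m=(Z>.1)&(Z<.14)&(P[...,0]>.52)&(P[...,0]<.61)&(P[...,1]>-.42)&(P[...,1]<-.22)
q=P[m];s=(q[:,0]-.5616)*.127+(q[:,1]+.3156)*.992;print('bar s',s.min()+.008,s.max()-.008,q[:,2].max()-.008,len(q))
b=P[(abs(Z-.04)<.003)&(P[...,0]>.5)&(P[...,0]<.62)&(P[...,1]>-.4)&(P[...,1]<-.24)];print(cv2.minAreaRect((b[:,:2]*1000).astype(np.float32)))
c=look('scene','s15');P=cloud(c);Z=P[...,2];px=c['pixels'].astype(int)
m=(Z>.1)&(Z<.14)&(P[...,0]>.52)&(P[...,0]<.61)&(P[...,1]>-.42)&(P[...,1]<-.22)
q=P[m];s=(q[:,0]-.5616)*.127+(q[:,1]+.3156)*.992;print('bar s',s.min()+.008,s.max()-.008)
clipchk('s16')
m=(abs(Z-.07)<.003)&(P[...,0]>.5)&(P[...,0]<.7)&(P[...,1]>-.2)&(P[...,1]<.2)&(px.min(-1)>125)
n,l,s,ce=cv2.connectedComponentsWithStats(m.astype(np.uint8))
for i in range(1,n):
    if s[i,4]>80: print(P[l==i].mean(0))
E
```

```text
bar s -0.0007575516402039493 -0.0013503535856377044 0.12144705078085954 555
((561.3947143554688, -315.6524658203125), (99.76334381103516, 69.72749328613281), 82.74891662597656)
bar s 0.0004181286812083556 0.0016954032021627014
clip -0.098 249 top 0.1186 y 0.0015177125626820442 x 0.0008652766837312642
clip 0 258 top 0.1191 y -0.0004012229093768669 x 0.0010777711185911976
clip 0.098 262 top 0.1199 y -0.0024845177514095235 x 0.0013219036916883864
[ 0.62156269 -0.11365874  0.07007267]
[ 0.62130621 -0.01399698  0.0699332 ]
[0.62345269 0.08453924 0.06983197]
```

View pics/s15.png

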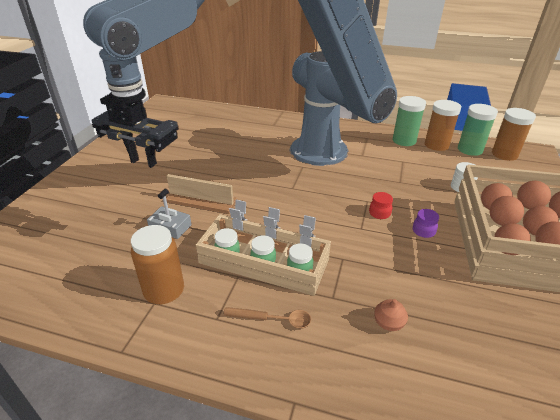

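The last picture shows three jars standing in the bays around (226–300, 237–255) and three clips on the front slat around (238–307, 215–230). The lever at (166, 205) is straight up, within about 1 mm, and the bystanders have not moved. I am handing in.

```bash
python3 -c "
from rig import *
print(hand_in())"
```

```text
the job is handed in; nothing more can be done
None
```

The job is handed in at about 49 s on the robot's clock: I shut the damper first, stood all three jars upright in the crate, seated a clip on the front slat before each, then set the lever straight up; the big jar, onion and spoon look undisturbed. No verdict came back.

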